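Set three model cars out on their display plinths

TASK

Set the three white model cars out for the show, one after another, each on the wooden plinth made for its length: the longest car on the longest plinth, the middle one on the middle plinth, the shortest on the shortest. Each must stand upright on its wheels, centred on its plinth and lined up with it (facing either way); set them down rather than drop them, and leave the bare chassis, the tape roll and the oil bottle where they are.

Things in the scene. Friction and masses are not known exactly. Their poses are not given: they have to be found in the camera images.
- coupe: the longest white plastic model car: a low coupe with black windows and white roof, 138 long, 58 wide, 38 high. Origin: centre of its underside at wheel-foot height; x to its nose, y to its left, z up. Sides flat and upright from 6 to 24 height, 60 long between the flush wheels: pinch there across the width. 60 to 130 g, rigid; wheels do not turn.
- roadster: the middle-length white plastic model car: open two-seater without a roof, black cockpit, small dark windscreen and two headrests, 112 long, 52 wide, 31 high. Origin: centre of its underside at wheel-foot height; x to its nose, y to its left, z up. Flat upright sides from 6 to 24 mm height, 48 mm long between the flush wheels. 50 to 100 g, rigid; wheels do not turn.
- hatchback: the shortest white plastic model car: tall stubby hatchback with black windows and white roof, 86 long, 48 wide, 43 high. Origin: centre of its underside at wheel-foot height; x to its nose, y to its left, z up. Flat upright sides from 6 to 25 mm height, 38 mm long between the flush wheels. 40 to 85 g, rigid; wheels do not turn.
- plinth_long: the longest display plinth: fixed low block of mid-brown wood with flat top and a small brass plate on the middle of each long side, 162 long (x), 78 wide (y), 15 high (z). Origin: centre of its underside on the bench, so the top is 15 mm above the origin; x runs along its length. Does not move when touched.
- plinth_middle: the middle-length display plinth: fixed low block of mid-brown wood with flat top and a small brass plate on the middle of each long side, 136 long (x), 72 wide (y), 15 high (z). Origin: centre of its underside on the bench, so the top is 15 mm above the origin; x runs along its length. Does not move when touched.
- plinth_short: the shortest display plinth: fixed low block of mid-brown wood with flat top and a small brass plate on the middle of each long side, 110 long (x), 68 wide (y), 15 high (z). Origin: centre of its underside on the bench, so the top is 15 mm above the origin; x runs along its length. Does not move when touched.
- chassis: bystander: a bare bodyless rolling chassis, aluminium strip with a steel motor can and four black wheels, 106 long, 55 wide, 29 high, loose on the bench. Origin: centre of its underside; x along its length.
- tape_roll: bystander: cardboard-coloured roll of tape lying flat, 84 across, 60 hole, 25 high, loose. Origin: centre of its underside.
- oil_bottle: bystander: small grey oil bottle with black cap, 38 across, 85 high, standing loose. Origin: centre of its underside.
Not all that is in view belongs to the job. What is shaped like the plinth_long but black is not meant.

How it is judged:
By the outcome, as a careful person would: the job done as asked, in the order asked, and still so for the second after the job is handed in, with the robot touching nothing.
It also fails if it takes over 96 s, if anything falls off the work surface, if the arm or the gripper's body presses on something with over 40 N, if the wrist force passes 120 N, or if a joint passes its speed limit or range.

ROBOT

A 6-joint arm with a two-finger parallel gripper is mounted at the origin on the work surface. World frame = base frame: x ahead of the robot, y to its left, z up, the work surface at z = 0. Lengths are in m, angles in rad, forces in N, time in s.
With the tool pointing down it reaches from about 0.3 to 0.775 m from the base axis. Payload 14.6 kg.
Tool frame: the origin (TCP) lies at the very end of the fingers, on their centre line; the grasp point (between the pads) lies 19 mm behind it; z points along the fingers, y is the line along which they close (so a half turn about z gives the same grasp; the last joint's range is limited). The gripper opens to 94 mm and grips with 3 to 60 N. Pads are 16 mm wide; open, the fingers measure 119 mm over their backs; the gripper's body (75 mm by 177 mm) begins 78 mm behind the grasp point.
Start: joints at [-1.259, 0.3, 1.521, -0, 1.321, -0.067], TCP at [0.203, -0.511, 0.179] pointing down, gripper open.
Joint ranges: [-3.03, 3.03], [-0.79, 2.21], [0.23, 2.52], [-1.04, 4.18], [0, 3.07], [-2.55, 2.55]. Speed limits (rad/s): [2.22, 2.22, 2.57, 3.14, 3.14, 3.14].

INTERFACE

Orientations are given as [roll, pitch, yaw] about the fixed x, y, z axes, in that order (R = Rz(yaw) Ry(pitch) Rx(roll)).
In Python, from station import ctrl, cams gives the robot as it stands. The module is installed in compiled form; this text tells all that it offers.
- The arm moves only by the tool arm_command, never from a script. Its argument "plan" is a list that holds one entry, the list of rows, each a list of 7 numbers: the shift along the tool's x, y, z in a scale on which 1.0 is 80 cm, then the turn, a rotation vector about the tool's x, y, z in parts of the range, where 1.0 means pi/2 rad, then the closure, from -1 (fully open) to 1 (shut). A call has 1 to 12 rows; each row is the pose to reach, as a shift and turn from the pose commanded when the call began, along the tool's axes at that moment; what a row does not reach only later rows make up. A row lasts 1/10 s, in which the tool goes at most 50 mm and 8.59 degrees, less where a joint would pass 70% of its speed; a pose out of reach is approached as far as the arm can. No shift or turn number may pass 1 either way. A call with a gripper value outside its range is refused whole. The fingers move at their own pace and stop on an object; "squeeze" is the grip in N (left out, the last holds). Time passes only in rows, so rows that repeat a pose let the fingers close. It gives the time, the measured TCP pose, the force, the opening and the grip force at its end, in the units of the state.
- ctrl.get_obs(): the state, without advancing time (a new reading comes with each control period).
- cams.camera(name): name is "scene" or "top" or "wrist"; returns (picture, depth): 400x640x3 uint8, blue, green, red; 400x640 float32, m along the optical axis (not along the pixel's ray), 0 where there is no reading.
- cams.camera_info(name): a dict with "fx", "fy", "cx", "cy" (pixels), "world_to_cam" (4x4, takes a point from world to camera coordinates). Camera axes: x right, y down, z forward; pixel columns grow to the right and rows downward; lengths in m; the calibration is good to about 2 mm. A picture is of the moment at which its call begins: read the wrist's pose just before it. camera_info takes no time and is no camera call; for the wrist camera it gives the pose at the moment of the call.
- ctrl.hand_in(): hands the job in; it is judged then, once.
The state is a dict: "time_s": time; "qpos": joint angles; "joint_vel": joint speeds; "tau": joint torques, N m; "ee_pos": TCP position; "eef_rot": TCP orientation; "force": force on the tool from outside, world axes, zero at the start; "moment": the same for the moment, N m; "grip_width": finger opening in m; "grip_force": force on a finger pad.
Only numpy, scipy, OpenCV 4.12 (cv2) and the standard library are available. Lean on these libraries where they do the work, as an engineer would, in place of code of your own. Each camera call takes 0.05 s, during which the arm holds its last target. There are 200 camera calls.

## Working session

There is one attempt and no reset: what is moved stays moved. The work goes in short steps, Python scripts to look and compute and a tool call to move; the robot and the scene stay as the last step left them, time stands still between calls to the robot, and variables do not carry over. Pictures are saved under pics/ and viewed, at most 14 in all, crops included, and the job is handed in when it is done.

Besides the shell and the picture viewer there is one more tool, called after ">>>" as name(argument=value, ...), one argument or row to a line, values as JSON. arm_command: Moves the arm, as the interface text tells. Its arguments: {"type":"object","properties":{"plan":{"type":"array"},"squeeze":{"type":"number"}},"required":["plan"]}

```bash
mkdir -p pics
python3 - <<'E'
from station import ctrl,cams
import cv2,numpy as np
o=ctrl.get_obs();print(o)
for n in("top","scene"):
    p,d=cams.camera(n);cv2.imwrite(f"pics/{n}0.png",p);np.savez(f"{n}0.npz",p=p,d=d);i=cams.camera_info(n);print(n,i)
E
```

```text
{'time_s': 0.0, 'qpos': array([-1.25862407e+00,  3.00452849e-01,  1.52161419e+00,  4.29085917e-06,
        1.32069806e+00, -6.65808793e-02]), 'joint_vel': array([-0.00089371, -0.00081058,  0.00097514,  0.00072766,  0.00109173,
       -0.00061298]), 'tau': array([-1.03034567e-03, -5.31807625e+01, -3.52737200e+01,  7.06864544e-02,
        2.42740806e-02, -8.43264411e-05]), 'ee_pos': array([ 0.20328306, -0.51072382,  0.17888235]), 'eef_rot': array([-3.14042308e+00, -8.21519154e-05,  3.78752023e-01]), 'force': array([-0.34818779, -0.82037963,  0.30235863]), 'moment': array([ 0.00639058, -0.07961446,  0.02520099]), 'grip_force': 0.0, 'grip_width': 0.09410867802171606}
top {'fx': 473.7499707999839, 'fy': 473.7499707999839, 'cx': 320.15952285202053, 'cy': 195.94588680773074, 'world_to_cam': array([[ 0.00452129, -0.99972717,  0.02291607, -0.02757598],
       [-0.98533731, -0.00836247, -0.17041258,  0.50605241],
       [ 0.17055772, -0.02180957, -0.98510629,  1.575268  ],
       [ 0.        ,  0.        ,  0.        ,  1.        ]])}
scene {'fx': 414.91364035109353, 'fy': 414.91364035109353, 'cx': 316.8192566139946, 'cy': 197.76436552217578, 'world_to_cam': array([[ 0.43758137,  0.89914579, -0.00770665, -0.23239883],
       [ 0.7342019 , -0.36223095, -0.57422671, -0.36650246],
       [-0.51910512,  0.24561267, -0.81866006,  1.64806981],
       [ 0.        ,  0.        ,  0.        ,  1.        ]])}
```

View pics/top0.png

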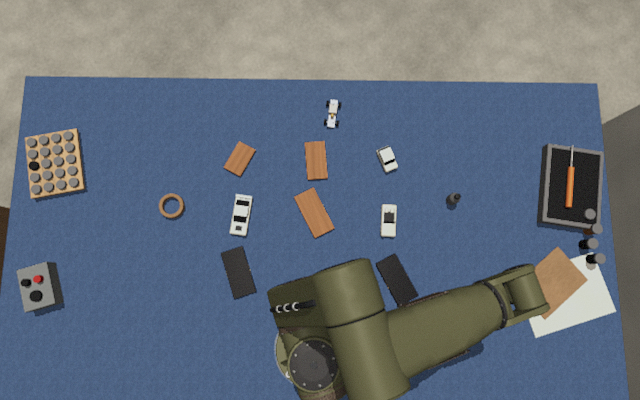

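View pics/scene0.png

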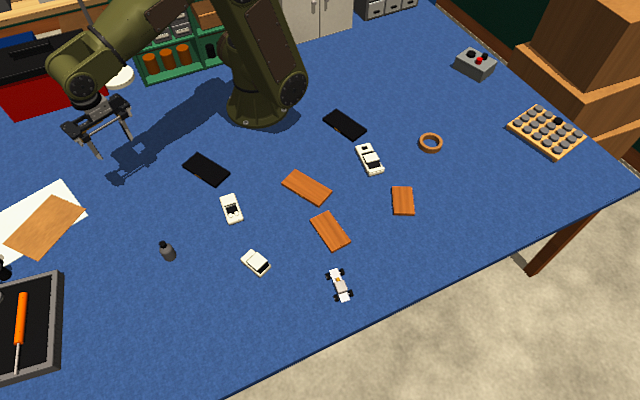

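Top view, what could be confused:
- Cars: coupe (241,215), black windows; roadster (389,220), open cockpit; hatchback (387,159), stubby.
- White-ish chassis (332,113), not a car.
- Wooden plinths: long (314,212), middle (316,160), short (240,158).
- Black decoy blocks (238,272) and (396,280), plus a brown board (557,282) on the right; none are plinths.

Next I measure them and check one close crop.

```bash
cat > h.py <<'E'
import numpy as np,cv2
from station import ctrl,cams
def grab(n):
    i=cams.camera_info(n);p,d=cams.camera(n);return p,d,i
def world(d,i):
    v,u=np.mgrid[:400,:640]
    c=np.stack([(u-i['cx'])/i['fx']*d,(v-i['cy'])/i['fy']*d,d],-1)
    T=np.linalg.inv(i['world_to_cam']);return c@T[:3,:3].T+T[:3,3]
def plane(uv,z,i):
    uv=np.atleast_2d(uv).astype(float)
    r=np.c_[(uv[:,0]-i['cx'])/i['fx'],(uv[:,1]-i['cy'])/i['fy'],np.ones(len(uv))]
    T=np.linalg.inv(i['world_to_cam']);r=r@T[:3,:3].T;o=T[:3,3]
    return (o+r*((z-o[2])/r[:,2])[:,None])[:,:2]
def rect(pts):
    (x,y),(w,h),a=cv2.minAreaRect(pts.astype(np.float32)*1000)
    if w<h:w,h,a=h,w,a+90
    a=(a+90)%180-90
    return np.round([x,y,w,h,a],1)
def wood(p):
    h=cv2.cvtColor(p,cv2.COLOR_BGR2HSV);return (((h[...,0]<22)&(h[...,1]>100)&(h[...,2]>60))*255).astype(np.uint8)
def bench(p):  # blue cloth
    b=p.astype(int);return (b[...,0]-b[...,2]>25)
E
python3 - <<'E'
from h import *
p=np.load('top0.npz')['p'];d=np.load('top0.npz')['d'];i=cams.camera_info('top');W=world(d,i)
print('bench z',np.median(W[250:300,120:200,2]))
obj=(~bench(p)).astype(np.uint8)
for n,u,v,z in[('coupe',241,215,.015),('road',389,220,.015),('hatch',387,159,.02),('long',314,212,.015),('mid',316,160,.015),('short',240,158,.015),('chassis',332,113,.01),('tape',171,206,.025),('bottle',454,199,.08),('blk',396,280,.015)]:
    N,L,S,C=cv2.connectedComponentsWithStats(obj)
    r=L[v-8:v+8,u-8:u+8];l=np.bincount(r[r>0]).argmax()
    m=(L==l);c,_=cv2.findContours(m.astype(np.uint8),0,1);c=max(c,key=cv2.contourArea)[:,0]
    print(n,S[l],'ray',rect(plane(c,z,i)),'zmed/max',np.round(1e3*np.array([np.median(W[m][:,2]),np.percentile(W[m][:,2],97)]),1))
cv2.imwrite('pics/crop.png',cv2.resize(p[90:300,150:450],None,fx=2.6,fy=2.6,interpolation=cv2.INTER_CUBIC))
E
```

```text
bench z -0.00027727651266817865
coupe [229 194  24  43 738] ray [444.  248.4 142.8  61.6  -7.7] zmed/max [26.8 43. ]
road [380 204  17  34 524] ray [ 428.6 -260.4  116.1   54.8   -4.1] zmed/max [24.5 33.3]
hatch [376 145  22  28 389] ray [ 645.8 -259.6   91.5   57.5   22. ] zmed/max [32.  50.5]
long [ 294  187   41   52 1108] ray [454.3  -3.3 163.8  82.2  27. ] zmed/max [15.2 22.4]
mid [304 140  24  41 832] ray [639.5  -8.8 142.2  75.4   5.2] zmed/max [15.1 23.1]
short [223 141  33  36 658] ray [642.8 260.4 115.   73.3 -28.4] zmed/max [14.5 22.3]
chassis [324  99  17  29 301] ray [815.2 -66.1 107.1  52.   -6.2] zmed/max [16.3 33.4]
tape [158 193  27  26 372] ray [472.2 485.3  89.3  86.5 -89.5] zmed/max [21.4 30.9]
bottle [446 193  15  12 135] ray [ 495.1 -469.7   48.4   37.5  -89.5] zmed/max [56.5 88.8]
blk [  267   246   349   154 30369] ray [  99.5 -446.7 1168.5  464.3  -82.9] zmed/max [572.1 692.5]
```

View pics/crop.png

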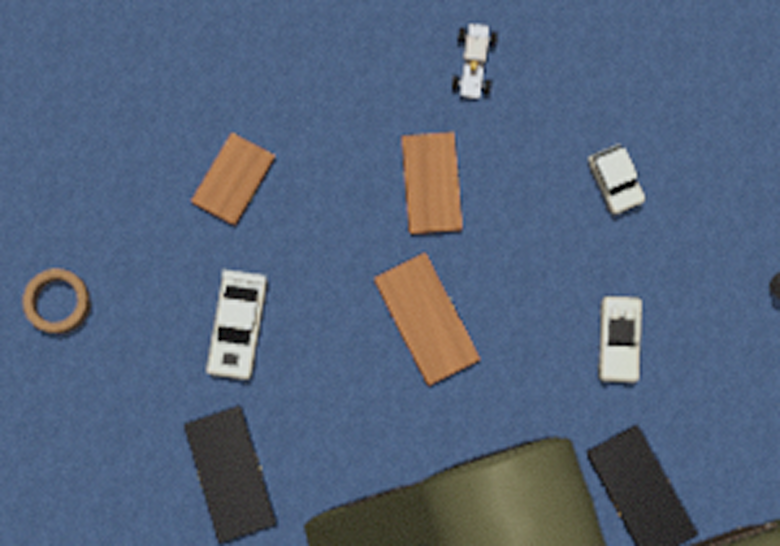

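The crop confirms the choice: coupe at (237,325), roadster at (620,340), hatchback at (616,180), wooden plinths at (427,318), (432,183) and (233,180). All measured sizes match the given ones. Next I hover over the coupe.

```bash
cat >> h.py <<'E'
from scipy.spatial.transform import Rotation as Ro
def go(x,y,z,yawdeg):  # mm, deg -> tool-frame shift (mm), turn (rad)
    o=ctrl.get_obs();R=Ro.from_euler('xyz',o['eef_rot'])
    T=Ro.from_euler('xyz',[np.pi,0,np.radians(yawdeg)])
    s=R.inv().apply(np.array([x,y,z])-o['ee_pos']*1e3)
    print('t',round(o['time_s'],2),'pos',np.round(o['ee_pos']*1e3,1),'yaw',np.degrees(o['eef_rot']).round(2),'q6',o['qpos'][5].round(2),'| shift',s.round(1),'turn',(R.inv()*T).as_rotvec().round(4),'n',max(np.linalg.norm(s)/50,(R.inv()*T).magnitude()/.15).round(1))
E
python3 -c "
from h import *
go(444,248,200,-7.7)"
```

```text
t 0.1 pos [ 203.3 -510.8  178.9] yaw [-179.94   -0.     21.7 ] q6 -0.07 | shift [ 504.2 -616.   -20.4] turn [-1.000e-03  2.000e-04  5.132e-01] n 15.9
```

Units first: shifts go in shares of 80 cm and turns go in shares of pi/2 rad. So -616 mm / 800 = -0.77, 504 mm / 800 = 0.63, 0.51 rad / 1.5708 = 0.3247.

>>> arm_command(
  plan=[
    [[0.315, -0.385, -0.025, 0, 0, 0.1592, -1], [0.315, -0.385, -0.025, 0, 0, 0.1592, -1], [0.315, -0.385, -0.025, 0, 0, 0.1592, -1], [0.315, -0.385, -0.025, 0, 0, 0.1592, -1], [0.315, -0.385, -0.025, 0, 0, 0.1592, -1], [0.315, -0.385, -0.025, 0, 0, 0.1592, -1], [0.315, -0.385, -0.025, 0, 0, 0.1592, -1], [0.63, -0.77, -0.025, 0, 0, 0.3247, -1], [0.63, -0.77, -0.025, 0, 0, 0.3247, -1], [0.63, -0.77, -0.025, 0, 0, 0.3247, -1], [0.63, -0.77, -0.025, 0, 0, 0.3247, -1], [0.63, -0.77, -0.025, 0, 0, 0.3247, -1]],
  ],
)

```text
time_s: 1.3
ee_pos: [0.3781, 0.04, 0.1984]
eef_rot: [-3.142, -0.0, -0.131]
force: [0.5, -1.3, -0.0]
grip_width: 0.0941
grip_force: 0.0
```

```bash
python3 -c "
from h import *
go(444,248,200,-7.7)"
```

```text
t 1.3 pos [378.1  40.  198.4] yaw [-1.80e+02 -3.00e-02 -7.52e+00] q6 1.71 | shift [  38.1 -214.8   -1.6] turn [-0.0001 -0.0005  0.0031] n 4.4
```

Converted, -215 mm / 800 = -0.2688, 38 mm / 800 = 0.0475.

>>> arm_command(
  plan=[
    [[0.0475, -0.2688, 0, 0, 0, 0, -1], [0.0475, -0.2688, 0, 0, 0, 0, -1], [0.0475, -0.2688, 0, 0, 0, 0, -1], [0.0475, -0.2688, 0, 0, 0, 0, -1], [0.0475, -0.2688, 0, 0, 0, 0, -1], [0.0475, -0.2688, 0, 0, 0, 0, -1], [0.0475, -0.2688, 0, 0, 0, 0, -1]],
  ],
)

```text
time_s: 2.0
ee_pos: [0.4436, 0.2457, 0.1978]
eef_rot: [3.141, 0.001, -0.131]
force: [-0.2, 0.1, -0.4]
grip_width: 0.094
grip_force: 0.0
```

Run:
```python
from h import *
p,d,i=grab('wrist');cv2.imwrite('pics/w1.png',p);np.savez('w1.npz',p=p,d=d,w=i['world_to_cam'])
W=world(d,i);m=~bench(p)
go(444,248,200,-7.7)
print(np.linalg.inv(i['world_to_cam']).round(3),i['fx'],np.median(W[bench(p)][:,2]))
```

```text
t 2.05 pos [443.7 245.3 198.1] yaw [ 1.7998e+02  2.0000e-02 -7.5400e+00] q6 2.14 | shift [-0.  -2.8 -1.9] turn [0.0004 0.0004 0.0028] n 0.1
[[-0.13  -0.954 -0.271  0.523]
 [-0.991  0.126  0.035  0.235]
 [ 0.001  0.273 -0.962  0.403]
 [ 0.     0.     0.     1.   ]] 329.90652456116163 8.323724740544325e-05
```

View pics/w1.png

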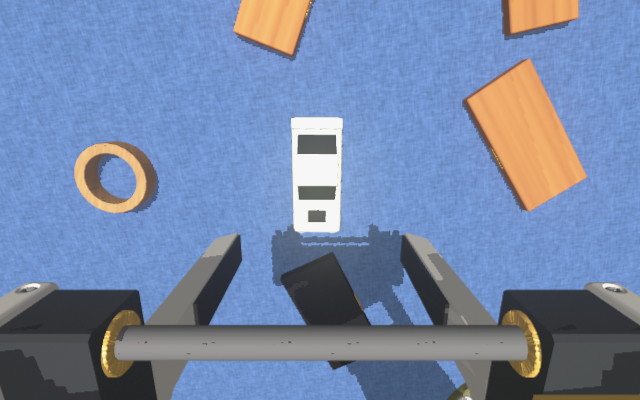

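The wrist view shows the coupe at (317,175) between the fingers, plinth_long at (525,135), the tape roll at (116,177) and the black decoy at (325,300). Now I measure from the depth.

```bash
cat >> h.py <<'E'
def blobs(p,d,i,zlo,zhi,amin=300,ppx=None):
    W=world(d,i);b=bench(p)
    m=((W[...,2]>zlo)&(W[...,2]<zhi)&(d>0)).astype(np.uint8)
    m[i['vmax']:]=0
    N,L,S,C=cv2.connectedComponentsWithStats(m,connectivity=4)
    for l in range(1,N):
        if S[l,4]<amin:continue
        P=W[L==l];r=rect(P[:,:2]);px=P[:,2]
        col=p[L==l].mean(0).astype(int)
        print('px',C[l].round(),'n',S[l,4],'rect',r,'z50/98',(1e3*np.percentile(px,[50,98])).round(1),'bgr',col)
E
python3 - <<'E'
from h import *
a=np.load('w1.npz');i=cams.camera_info('wrist');i['world_to_cam']=a['w'];i['vmax']=233
print('cars');blobs(a['p'],a['d'],i,.004,.06)
print('tops');blobs(a['p'],a['d'],i,.0125,.0175)
E
```

```text
cars
px [272.  22.] n 3097 rect [622.7 275.2  69.   59.   62. ] z50/98 [14.9 16.6] bgr [110 174 234]
px [537.  14.] n 2050 rect [591.9  -9.5  73.2  35.2 -85.6] z50/98 [14.9 16.6] bgr [ 97 152 216]
px [525. 135.] n 9926 rect [455.9   0.7 162.2  79.   27.4] z50/98 [15.1 16.8] bgr [104 162 228]
px [316. 173.] n 5606 rect [444.3 250.8 138.6  58.2  -7.6] z50/98 [27.7 40.1] bgr [204 207 206]
px [113. 176.] n 3104 rect [475.6 489.5  83.9  82.9  71.4] z50/98 [24.1 26.4] bgr [112 151 185]
tops
px [272.  22.] n 2964 rect [621.8 275.6  68.3  56.9  62. ] z50/98 [15.  16.6] bgr [111 178 239]
px [539.  13.] n 1840 rect [591.1  -9.8  72.7  33.2 -85.3] z50/98 [15.  16.6] bgr [101 160 228]
px [527. 135.] n 9447 rect [455.9   0.5 162.1  78.6  27.4] z50/98 [15.1 16.7] bgr [105 166 233]
```

Coupe at (444.3, 250.8, -7.6°), 138.6 x 58.2. plinth_long at (455.9, 0.6, 27.4°), 162 x 79, top at 15. Both match the given sizes.

```bash
python3 -c "
from h import *
go(444.3,250.8,50,-7.6)
go(444.3,250.8,3.5,-7.6)"
```

```text
t 2.05 pos [443.7 245.3 198.1] yaw [ 1.7998e+02  2.0000e-02 -7.5400e+00] q6 2.14 | shift [ -0.   -5.6 148.1] turn [0.0004 0.0004 0.001 ] n 3.0
t 2.05 pos [443.7 245.3 198.1] yaw [ 1.7998e+02  2.0000e-02 -7.5400e+00] q6 2.14 | shift [ -0.   -5.7 194.6] turn [0.0004 0.0004 0.001 ] n 3.9
```

>>> arm_command(
  plan=[
    [[0, -0.007, 0.075, 0, 0, 0, -1], [0, -0.007, 0.1375, 0, 0, 0, -1], [0, -0.007, 0.1875, 0, 0, 0, -1], [0, -0.007, 0.2125, 0, 0, 0, -1], [0, -0.007, 0.2275, 0, 0, 0, -1], [0, -0.007, 0.2375, 0, 0, 0, -1], [0, -0.007, 0.2425, 0, 0, 0, -1], [0, -0.007, 0.2425, 0, 0, 0, -1], [0, -0.007, 0.2425, 0, 0, 0, -1]],
  ],
  squeeze=12,
)

```text
time_s: 2.95
ee_pos: [0.4452, 0.2518, 0.0052]
eef_rot: [-3.141, -0.001, -0.131]
force: [0.1, 0.5, -0.3]
grip_width: 0.0936
grip_force: 0.0
```

```bash
python3 -c "
from h import *
go(444.3,250.8,3.5,-7.6)"
```

```text
t 2.95 pos [445.2 251.8   5.2] yaw [-1.7995e+02 -7.0000e-02 -7.5200e+00] q6 2.15 | shift [-0.7  1.1  1.7] turn [-0.0008 -0.0013  0.0013] n 0.0
```

Converted, -95 mm / 800 = -0.1188, -70 mm / 800 = -0.0875.

>>> arm_command(
  plan=[
    [[0, 0.0013, 0.0013, 0, 0, 0, -0.1], [0, 0.0013, 0.0013, 0, 0, 0, -0.1], [0, 0.0013, 0.0013, 0, 0, 0, 0], [0, 0.0013, 0.0013, 0, 0, 0, 1], [0, 0.0013, 0.0013, 0, 0, 0, 1], [0, 0.0013, 0.0013, 0, 0, 0, 1], [0, 0.0013, 0.0013, 0, 0, 0, 1], [0, 0.0013, 0.0013, 0, 0, 0, 1], [0, 0.0013, -0.0125, 0, 0, 0, 1], [0, 0.0013, -0.0438, 0, 0, 0, 1], [0, 0.0013, -0.0875, 0, 0, 0, 1], [0, 0.0013, -0.1188, 0, 0, 0, 1]],
  ],
  squeeze=15,
)

```text
time_s: 4.15
ee_pos: [0.4448, 0.2508, 0.1019]
eef_rot: [-3.141, -0.001, -0.131]
force: [0.4, 0.3, -0.6]
grip_width: 0.0458
grip_force: 15.0
```

```bash
python3 -c "
from h import *
go(455.9,0.6,100,27.4)
p,d,i=grab('wrist');i['vmax']=300
cv2.imwrite('pics/w2.png',p)
blobs(p,d,i,.02,.2,800)"
```

```text
t 4.15 pos [444.8 250.8 101.9] yaw [-1.7995e+02 -8.0000e-02 -7.5200e+00] q6 2.14 | shift [ 43.7 246.6   1.8] turn [-4.000e-04 -1.600e-03 -6.094e-01] n 5.0
px [321. 223.] n 20536 rect [459.8 248.9 109.8  70.2  -6.3] z50/98 [135.1 193. ] bgr [173 179 179]
px [ 51. 199.] n 3745 rect [475.8 489.5  83.5  83.4 -15.7] z50/98 [24.7 26.3] bgr [115 163 205]
```

View pics/w2.png

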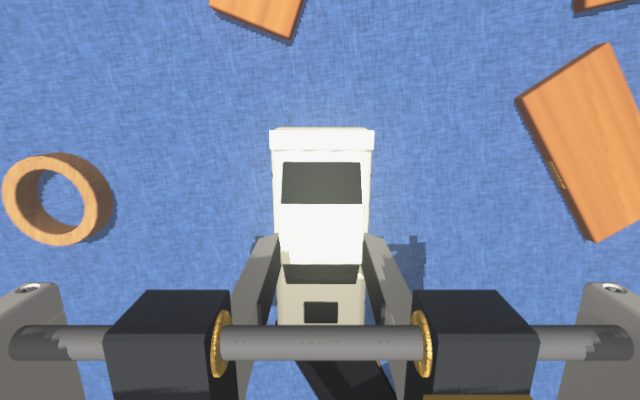

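The coupe is held at (321,223), but the opening is 45.8 rather than 58. I'm checking the car's profile and tilt before going on.

Run:
```python
from h import *
a=np.load('w1.npz');i=cams.camera_info('wrist');i['world_to_cam']=a['w']
W=world(a['d'],i)[100:240,280:350].reshape(-1,3)*1e3
c,s=np.cos(np.radians(-7.6)),np.sin(np.radians(-7.6))
x=(W[:,0]-444.3)*c+(W[:,1]-250.8)*s;y=-(W[:,0]-444.3)*s+(W[:,1]-250.8)*c
for lo in range(4,40,4):
    m=(W[:,2]>lo)&(W[:,2]<=lo+4)&(abs(x)<20)&(abs(y)<40)
    if m.sum()>3:print('before z',lo,m.sum(),y[m].min().round(1),y[m].max().round(1))
p,d,i=grab('wrist');go(455.9,.6,100,27.4)
W=world(d,i)[125:262,265:378].reshape(-1,3)*1e3
x=(W[:,0]-444.6)*c+(W[:,1]-250.8)*s;y=-(W[:,0]-444.6)*s+(W[:,1]-250.8)*c
m=(abs(y)<15)&(W[:,2]>90)
for lo in range(0,80,6):
    k=m&(x>lo)&(x<=lo+6)
    if k.sum()>20:
        f=np.polyfit(y[k],W[k,2],1);print('held x',lo,'z',np.median(W[k,2]).round(1),'roll slope',f[0].round(3))
k=(W[:,2]>90);print('xmax',x[k].max(),[ (y[k&(abs(x-g)<3)].min().round(1),y[k&(abs(x-g)<3)].max().round(1)) for g in (40,55,65)])
```

```text
before z 16 22 -29.1 29.1
before z 20 204 -28.5 28.7
before z 24 54 -26.9 26.8
before z 28 133 -22.1 21.3
before z 32 138 -21.9 21.9
before z 36 923 -23.6 23.4
t 4.25 pos [446.1 251.4 103.1] yaw [-179.81   -0.29   -7.51] q6 2.14 | shift [ 42.5 247.3   2.6] turn [-0.0016 -0.006  -0.6094] n 5.0
held x 0 z 141.4 roll slope 0.003
held x 6 z 141.4 roll slope 0.008
held x 12 z 141.4 roll slope 0.001
held x 18 z 141.4 roll slope -0.003
held x 24 z 141.5 roll slope 0.0
held x 30 z 140.2 roll slope -0.003
held x 36 z 136.2 roll slope 0.012
held x 42 z 132.0 roll slope 0.002
held x 48 z 127.8 roll slope -0.002
held x 54 z 126.7 roll slope -0.0
held x 60 z 131.6 roll slope 0.004
held x 66 z 131.3 roll slope -0.046
held x 78 z 311.3 roll slope 465.222
xmax 80.29072856595707 [(np.float64(-28.3), np.float64(29.7)), (np.float64(-28.2), np.float64(29.6)), (np.float64(-27.3), np.float64(28.7))]<stdin>:16: RankWarning: Polyfit may be poorly conditioned
```

Run:
```python
from h import *
p,d,i=grab('wrist')
cv2.imwrite('pics/w3.png',cv2.resize(p[200:330,220:420],None,fx=4,fy=4,interpolation=cv2.INTER_CUBIC))
R=Ro.from_euler('xyz',ctrl.get_obs()['eef_rot']);t=ctrl.get_obs()['ee_pos']
W=(world(d,i)-t)@R.as_matrix()*1e3
for v in (225,232,238,245,255,270,290,310):
    print(v,[(u,*W[v,u].round().astype(int)) for u in (250,262,270,276,282,290,355,362,368,374,380,392)])
```

```text
225 [(250, np.int64(-31), np.int64(-71), np.int64(100)), (262, np.int64(-32), np.int64(-59), np.int64(102)), (270, np.int64(-31), np.int64(-51), np.int64(101)), (276, np.int64(13), np.int64(-27), np.int64(-22)), (282, np.int64(19), np.int64(-22), np.int64(-38)), (290, np.int64(19), np.int64(-17), np.int64(-38)), (355, np.int64(19), np.int64(18), np.int64(-38)), (362, np.int64(19), np.int64(22), np.int64(-37)), (368, np.int64(12), np.int64(28), np.int64(-18)), (374, np.int64(-31), np.int64(52), np.int64(101)), (380, np.int64(-32), np.int64(58), np.int64(102)), (392, np.int64(-31), np.int64(70), np.int64(100))]
232 [(250, np.int64(-39), np.int64(-71), np.int64(100)), (262, np.int64(-39), np.int64(-59), np.int64(101)), (270, np.int64(-38), np.int64(-51), np.int64(100)), (276, np.int64(9), np.int64(-27), np.int64(-22)), (282, np.int64(15), np.int64(-22), np.int64(-37)), (290, np.int64(15), np.int64(-17), np.int64(-38)), (355, np.int64(14), np.int64(18), np.int64(-37)), (362, np.int64(80), np.int64(0), np.int64(-208)), (368, np.int64(-39), np.int64(47), np.int64(101)), (374, np.int64(-38)
[... 3103 characters left out ...]
np.int64(24), np.int64(-89)), (392, np.int64(12), np.int64(27), np.int64(-93))]
310 [(250, np.int64(11), np.int64(-26), np.int64(-105)), (262, np.int64(5), np.int64(-23), np.int64(-96)), (270, np.int64(-127), np.int64(-55), np.int64(100)), (276, np.int64(-128), np.int64(-49), np.int64(101)), (282, np.int64(-45), np.int64(-25), np.int64(-22)), (290, np.int64(-45), np.int64(-20), np.int64(-22)), (355, np.int64(-45), np.int64(22), np.int64(-23)), (362, np.int64(-46), np.int64(26), np.int64(-21)), (368, np.int64(-127), np.int64(50), np.int64(100)), (374, np.int64(-2), np.int64(22), np.int64(-85)), (380, np.int64(5), np.int64(22), np.int64(-97)), (392, np.int64(11), np.int64(25), np.int64(-105))]
```

View pics/w3.png

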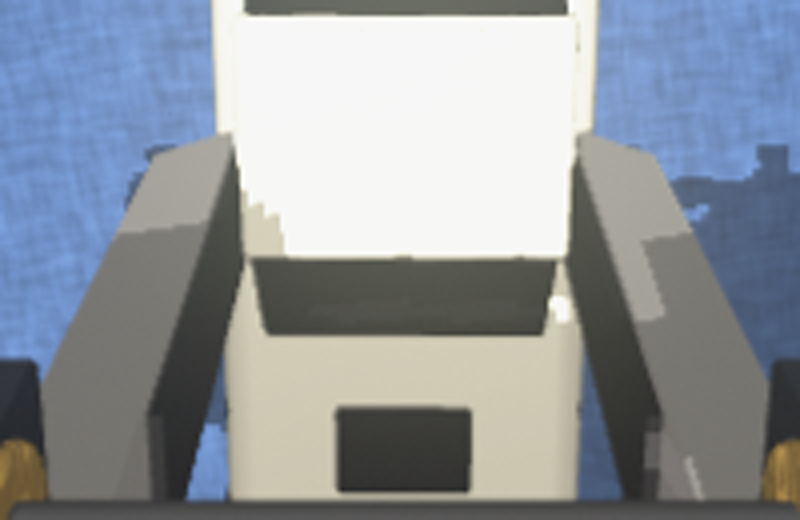

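```bash
python3 - <<'E'
from h import *
a=np.load('w1.npz');i=cams.camera_info('wrist');i['world_to_cam']=a['w']
R=Ro.from_euler('xyz',[np.pi,0,np.radians(-7.5)]);t=np.array([.4437,.2453,.198])
W=(world(a['d'],i)-t)@R.as_matrix()*1e3
for v in (234,238,245,260,280):
    print(v,[(u,*W[v,u].round().astype(int)) for u in (205,215,225,230,235,239,402,408,415,425,430)])
a=np.load('top0.npz')
E
python3 -c "
from h import *
print((np.linalg.inv(cams.camera_info('wrist')['world_to_cam'])[:3,3]*1e3).round(1));o=ctrl.get_obs();print(o['ee_pos'],o['qpos'],o['grip_force'],o['force'])"
```

```text
234 [(205, np.int64(-80), np.int64(-152), np.int64(199)), (215, np.int64(-80), np.int64(-139), np.int64(199)), (225, np.int64(-80), np.int64(-125), np.int64(199)), (230, np.int64(10), np.int64(-52), np.int64(-29)), (235, np.int64(10), np.int64(-49), np.int64(-29)), (239, np.int64(-80), np.int64(-107), np.int64(198)), (402, np.int64(-80), np.int64(106), np.int64(199)), (408, np.int64(10), np.int64(49), np.int64(-29)), (415, np.int64(-80), np.int64(123), np.int64(198)), (425, np.int64(-80), np.int64(136), np.int64(198)), (430, np.int64(80), np.int64(-1), np.int64(-205))]
238 [(205, np.int64(-86), np.int64(-152), np.int64(200)), (215, np.int64(10), np.int64(-59), np.int64(-34)), (225, np.int64(10), np.int64(-53), np.int64(-35)), (230, np.int64(10), np.int64(-50), np.int64(-36)), (235, np.int64(8), np.int64(-49), np.int64(-31)), (239, np.int64(7), np.int64(-48), np.int64(-28)), (402, np.int64(7), np.int64(47), np.int64(-27)), (408, np.int64(10), np.int64(48), np.int64(-34)), (415, np.int64(10), np.int64(52), np.int64(-34)), (425, np.int64(10), np.int64(57), np.int64(-35)), (430, np.int64
[... 1232 characters left out ...]
nt64(-47), np.int64(-73)), (225, np.int64(-2), np.int64(-48), np.int64(-59)), (230, np.int64(-7), np.int64(-47), np.int64(-51)), (235, np.int64(-147), np.int64(-117), np.int64(199)), (239, np.int64(-146), np.int64(-111), np.int64(197)), (402, np.int64(-147), np.int64(111), np.int64(198)), (408, np.int64(-147), np.int64(119), np.int64(198)), (415, np.int64(-4), np.int64(47), np.int64(-57)), (425, np.int64(5), np.int64(47), np.int64(-72)), (430, np.int64(8), np.int64(47), np.int64(-77))]
[523.7 240.2 306.4]
[0.44512893 0.25091618 0.10083768] [ 4.41620662e-01  2.93240513e-01  1.72326484e+00 -2.65638360e-05
  1.12205662e+00  2.14360169e+00] 14.99870628118515 [-0.7714001   0.05448104 -1.95727465]
```

The fingertips are about 28 mm higher than the reported TCP: the wrist depth puts them at tool z ≈ -28.5 in both views. That is why the pads hold the cabin (45.8 wide) instead of the sides. The hold is firm and level, so I carry on with this car. Underside height ≈ reported TCP z + 1; later grasps will go 28 mm lower.

Converted, 246.7 mm / 800 = 0.3084, 100 mm / 800 = 0.125, -0.609 rad / 1.5708 = -0.3877.

>>> arm_command(
  plan=[
    [[0.005, 0.03, 0, 0, 0, -0.0446, 1], [0.0163, 0.075, 0, 0, 0, -0.121, 1], [0.025, 0.125, 0, 0, 0, -0.1974, 1], [0.0338, 0.175, 0, 0, 0, -0.2737, 1], [0.0425, 0.2313, 0, 0, 0, -0.3501, 1], [0.05, 0.2775, 0, 0, 0, -0.3877, 1], [0.0538, 0.3, 0, 0, 0, -0.3877, 1], [0.0544, 0.3084, 0, 0, 0, -0.3877, 1], [0.0544, 0.3084, 0, 0, 0, -0.3877, 1], [0.0544, 0.3084, 0, 0, 0, -0.3877, 1], [0.0544, 0.3084, 0, 0, 0, -0.3877, 1]],
  ],
)

```text
time_s: 5.4
ee_pos: [0.4553, 0.0013, 0.099]
eef_rot: [-3.141, 0.0, 0.479]
force: [-0.8, -0.3, -1.0]
grip_width: 0.046
grip_force: 15.0
```

```bash
cat >> h.py <<'E'
def held(p,d,i,zr,roof):  # car in tool frame
    o=[ctrl.get_obs() for _ in range(1)][0]
    R=Ro.from_euler('xyz',o['eef_rot']).as_matrix()
    W=(world(d,i)-o['ee_pos'])@R*1e3
    m=(W[...,2]>-roof-12)&(W[...,2]<5)&(abs(W[...,1])<34)&(W[...,0]>13)&(W[...,0]<90)&(d>0)
    P=W[m];print('held nose x',np.percentile(P[:,0],99.7).round(1),'y range',np.percentile(P[:,1],[.5,99.5]).round(1),'top z',np.percentile(P[:,2],2).round(1))
    for a,b in((20,35),(40,60)):
        k=P[(P[:,0]>a)&(P[:,0]<b)]
        print(' y',np.percentile(k[:,1],[1,99]).round(1))
E
python3 -c "
from h import *
p,d,i=grab('wrist');held(p,d,i,0,38)
go(455.9,.6,100,27.4);go(455.9,.6,14,27.4)"
```

```text
held nose x 69.3 y range [-28.   28.6] top z -36.6
 y [-27.8  28.2]
 y [-27.6  28.2]
t 5.45 pos [455.3   1.3  99.1] yaw [-1.7999e+02  1.0000e-02  2.7450e+01] q6 1.01 | shift [ 0.2  0.9 -0.9] turn [-0.0002  0.0002  0.0008] n 0.0
t 5.45 pos [455.3   1.3  99.1] yaw [-1.7999e+02  1.0000e-02  2.7450e+01] q6 1.01 | shift [ 0.2  0.9 85.1] turn [-0.0002  0.0002  0.0008] n 1.7
```

Converted, 81 mm / 800 = 0.1013, 80 mm / 800 = 0.1.

>>> arm_command(
  plan=[
    [[0, 0.0006, 0.0375, 0, 0, 0, 1], [0, 0.0006, 0.0688, 0, 0, 0, 1], [0, 0.0006, 0.09, 0, 0, 0, 1], [0, 0.0006, 0.0975, 0, 0, 0, 1], [0, 0.0006, 0.1, 0, 0, 0, 1], [0, 0.0006, 0.1013, 0, 0, 0, 1], [0, 0.0006, 0.1013, 0, 0, 0, 1]],
  ],
)

```text
time_s: 6.15
ee_pos: [0.4561, 0.0, 0.019]
eef_rot: [3.141, -0.001, 0.478]
force: [0.4, 0.3, -0.9]
grip_width: 0.0458
grip_force: 15.0
```

```bash
python3 -c "
from h import *
p,d,i=grab('wrist');W=world(d,i)*1e3
o=ctrl.get_obs();print(o['ee_pos'],o['force'])
R=Ro.from_euler('xyz',o['eef_rot']).as_matrix();T=(W-o['ee_pos']*1e3)@R
m=(abs(T[...,1])<12)&(T[...,0]>0)&(T[...,0]<25)&(T[...,2]<0)&(d>0)
print('roof z',np.median(W[m][:,2]))
m=(abs(T[...,1])<40)&(W[...,2]>10)&(W[...,2]<20)&(T[...,0]>70)&(T[...,0]<90)&(d>0)
print('plinth top',m.sum(),np.median(W[m][:,2]),'x end',np.percentile(T[m][:,0],99))"
```

```text
[ 4.56056669e-01 -4.17562840e-05  1.89533420e-02] [ 0.20115847 -0.23835248 -1.1186251 ]
roof z 55.085454948494565
plinth top 2244 14.96252535947902 x end 80.59832790064763
```

Converted, 2.3 mm / 800 = 0.0029, 2 mm / 800 = 0.0025.

>>> arm_command(
  plan=[
    [[0, 0, 0.0013, 0, 0, 0, 1], [0, 0, 0.002, 0, 0, 0, 1], [0, 0, 0.0025, 0, 0, 0, 1], [0, 0, 0.0029, 0, 0, 0, 1], [0, 0, 0.0029, 0, 0, 0, 1]],
  ],
)

```text
time_s: 6.7
ee_pos: [0.4565, 0.0, 0.0177]
eef_rot: [3.141, -0.002, 0.478]
force: [-5.9, 1.1, 19.8]
grip_width: 0.0458
grip_force: 15.0
```

Converted, -180 mm / 800 = -0.225, -150 mm / 800 = -0.1875.

>>> arm_command(
  plan=[
    [[0, 0, -0.001, 0, 0, 0, 1], [0, 0, -0.001, 0, 0, 0, 0], [0, 0, -0.001, 0, 0, 0, -0.2], [0, 0, -0.001, 0, 0, 0, -0.4], [0, 0, -0.001, 0, 0, 0, -0.6], [0, 0, -0.0063, 0, 0, 0, -1], [0, 0, -0.0313, 0, 0, 0, -1], [0, 0, -0.075, 0, 0, 0, -1], [0, 0, -0.1313, 0, 0, 0, -1], [0, 0, -0.1875, 0, 0, 0, -1], [-0.025, 0, -0.225, 0, 0, 0, -1], [-0.025, 0, -0.225, 0, 0, 0, -1]],
  ],
)

```text
time_s: 7.9
ee_pos: [0.4384, -0.0099, 0.2001]
eef_rot: [3.138, -0.006, 0.477]
force: [0.5, -0.3, -0.3]
grip_width: 0.0942
grip_force: 0.0
```

Run:
```python
from h import *
p,d,i=grab('wrist');i['vmax']=235;cv2.imwrite('pics/w4.png',p)
blobs(p,d,i,.0125,.0175)
print('car');blobs(p,d,i,.0225,.07)
go(428.6,-262,180,-4.1)
```

```text
px [395.  35.] n 5069 rect [619.2  -7.5  90.4  72.4   4.9] z50/98 [15.  16.7] bgr [107 171 236]
px [318. 147.] n 2645 rect [4.558e+02 2.000e-01 1.615e+02 7.790e+01 2.730e+01] z50/98 [15.  16.6] bgr [118 168 225]
px [ 59. 191.] n 5652 rect [273.5 262.  114.7  79.3  19. ] z50/98 [15.  16.6] bgr [60 52 50]
car
px [605. 113.] n 3886 rect [ 646.9 -256.    85.6   47.8   24.2] z50/98 [39.6 45.3] bgr [194 199 199]
px [319. 159.] n 6207 rect [ 4.561e+02 -1.000e-01  1.384e+02  5.810e+01  2.720e+01] z50/98 [42.8 55. ] bgr [200 204 205]
t 7.95 pos [438.2  -9.6 197.7] yaw [179.88  -0.18  27.34] q6 0.99 | shift [-124.5  219.8   17.8] turn [ 0.0012 -0.0037  0.5488] n 5.1
```

View pics/w4.png

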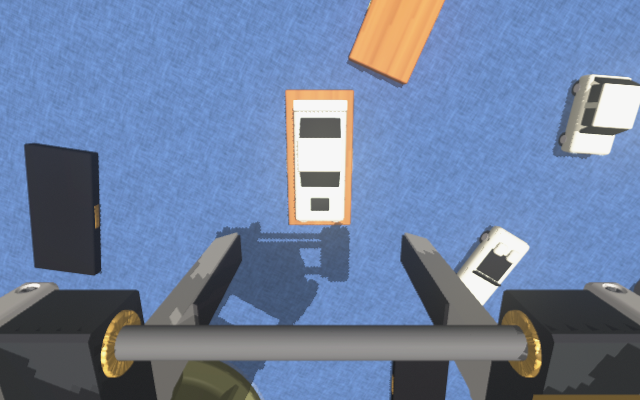

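The coupe at (319,159) is centred on plinth_long to within 0.5 mm and 0.1°. Next is the roadster.

Converted, 220 mm / 800 = 0.275, -125 mm / 800 = -0.1563, 0.549 rad / 1.5708 = 0.3495.

>>> arm_command(
  plan=[
    [[-0.1563, 0.275, 0, 0, 0, 0.3495, -1], [-0.1563, 0.275, 0, 0, 0, 0.3495, -1], [-0.1563, 0.275, 0, 0, 0, 0.3495, -1], [-0.1563, 0.275, 0, 0, 0, 0.3495, -1], [-0.1563, 0.275, 0, 0, 0, 0.3495, -1], [-0.1563, 0.275, 0, 0, 0, 0.3495, -1], [-0.1563, 0.275, 0, 0, 0, 0.3495, -1], [-0.1563, 0.275, 0, 0, 0, 0.3495, -1]],
  ],
)

```text
time_s: 8.75
ee_pos: [0.428, -0.2611, 0.1951]
eef_rot: [-3.141, 0.001, -0.07]
force: [-0.4, 0.2, -0.3]
grip_width: 0.0939
grip_force: 0.0
```

Run:
```python
from h import *
p,d,i=grab('wrist');i['vmax']=235;cv2.imwrite('pics/w5.png',p)
print('tops');blobs(p,d,i,.0125,.0175)
print('all');blobs(p,d,i,.004,.06)
go(428.6,-262,-24,-4.1)
```

```text
tops
px [72. 30.] n 4190 rect [606.1  -9.5  73.3  64.5 -85.9] z50/98 [14.9 16.6] bgr [104 165 233]
px [120. 164.] n 2391 rect [456.   -0.7 161.8  79.   27.1] z50/98 [14.8 16.6] bgr [105 154 212]
all
px [74. 31.] n 4568 rect [606.   -9.5  73.3  64.7 -85.9] z50/98 [14.8 16.5] bgr [101 159 223]
px [309.   6.] n 450 rect [ 607.1 -265.6   43.7   15.7   86.5] z50/98 [23.7 26.4] bgr [205 209 209]
px [516.  95.] n 1324 rect [ 504.5 -478.1   37.7   31.6    4.8] z50/98 [44.8 59.5] bgr [108 102 100]
px [ 95. 165.] n 10537 rect [456.   -0.7 161.6  79.7  27.4] z50/98 [38.7 54.7] bgr [165 180 196]
px [318. 174.] n 4098 rect [ 429.2 -257.6  112.7   52.1   -3.7] z50/98 [24.1 30.9] bgr [211 213 213]
t 8.8 pos [ 428.2 -260.9  195.5] yaw [-1.7997e+02  4.0000e-02 -4.0000e+00] q6 1.02 | shift [  0.6   1.2 219.5] turn [-0.0006  0.0006  0.0017] n 4.4
```

Roadster at (429.2, -257.6, -3.7°), 112.7 x 52.1, height 31, as expected. I descend to the corrected depth.

Converted, 218 mm / 800 = 0.2725, -3.3 mm / 800 = -0.0041.

>>> arm_command(
  plan=[
    [[0.001, -0.0041, 0.0625, 0, 0, 0, -1], [0.001, -0.0041, 0.125, 0, 0, 0, -1], [0.001, -0.0041, 0.1875, 0, 0, 0, -1], [0.001, -0.0041, 0.2313, 0, 0, 0, -1], [0.001, -0.0041, 0.2538, 0, 0, 0, -1], [0.001, -0.0041, 0.2638, 0, 0, 0, -1], [0.001, -0.0041, 0.27, 0, 0, 0, -1], [0.001, -0.0041, 0.2725, 0, 0, 0, -1], [0.001, -0.0041, 0.2725, 0, 0, 0, -1], [0.001, -0.0041, 0.2725, 0, 0, 0, -1]],
  ],
)

```text
time_s: 9.8
ee_pos: [0.4295, -0.2591, -0.0212]
eef_rot: [3.141, -0.001, -0.071]
force: [0.2, -0.1, -0.1]
grip_width: 0.094
grip_force: 0.0
```

Run:
```python
from h import *
p,d,i=grab('wrist');cv2.imwrite('pics/w6.png',p)
o=ctrl.get_obs();print(o['force'])
W=world(d,i)*1e3
m=(W[...,2]<40)&(W[...,2]>-10);m[:225]=0
for u in (215,225,232,237,240,403,408,415,425):
    c=W[225:262:3,u];print(u,c[:,2].round().astype(int))
go(429.2,-257.6,-25,-3.7)
```

```text
[ 0.49532861 -0.60071514  0.22299657]
215 [ 1  0  0  0  0 16 20 24 28 32 35 39 43]
225 [-1  0  1  0 13 17 20 24 29 30 33 36 36]
232 [ 1  0  0  7 13 15 17 22 22 23 24 24 24]
237 [ 1  0  1  4  9 12 11 11 13 14 14 14 14]
240 [0 0 1 0 0 5 5 5 7 7 6 8 9]
403 [ 0 -1  0  0  9  9 10 11 11 12 11 12 13]
408 [184   0   1   7  13  14  17  20  20  21  23  21  22]
415 [-1  2 -1  0 12 17 20 25 28 29 33 33 35]
425 [ 0  0  1 -1  0 17 21 25 28 32 36 39 42]
t 9.85 pos [ 429.4 -259.1  -21.3] yaw [ 1.7996e+02 -6.0000e-02 -4.0800e+00] q6 1.03 | shift [-0.3 -1.5  3.7] turn [ 0.0006 -0.0011 -0.0067] n 0.1
```

View pics/w6.png

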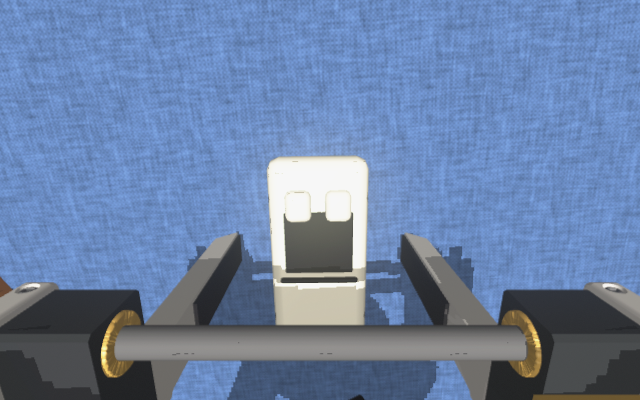

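The fingertips at (238,236) and (404,236) straddle the roadster about 5 mm above the bench, which confirms the 28 mm offset. Now I close, lift and head towards the middle plinth.

Converted, -150 mm / 800 = -0.1875, -115 mm / 800 = -0.1438.

>>> arm_command(
  plan=[
    [[0, -0.0013, 0.0013, 0, 0, 0, -0.2], [0, -0.0013, 0.0013, 0, 0, 0, -0.1], [0, -0.0013, 0.0013, 0, 0, 0, 1], [0, -0.0013, 0.0013, 0, 0, 0, 1], [0, -0.0013, 0.0013, 0, 0, 0, 1], [0, -0.0013, 0.0013, 0, 0, 0, 1], [0, -0.0013, -0.01, 0, 0, 0, 1], [0, -0.0013, -0.0438, 0, 0, 0, 1], [0, -0.0013, -0.0938, 0, 0, 0, 1], [0, -0.0013, -0.1438, 0, 0, 0, 1], [0, -0.0013, -0.1875, 0, 0, 0, 1], [0, -0.0013, -0.1875, 0, 0, 0, 1]],
  ],
)

```text
time_s: 11.05
ee_pos: [0.4308, -0.259, 0.1331]
eef_rot: [3.137, -0.007, -0.071]
force: [-0.2, 0.4, -0.4]
grip_width: 0.052
grip_force: 15.0
```

Run:
```python
from h import *
p,d,i=grab('wrist');held(p,d,i,0,60)
go(560,-130,130,4.5)
```

```text
held nose x 57.3 y range [-25.4  25.6] top z -56.5
 y [-25.   25.3]
 y [-24.8  24.7]
t 11.1 pos [ 429.9 -258.4  130.3] yaw [179.87  -0.22  -4.08] q6 1.03 | shift [ 120.7 -137.3    0.5] turn [ 0.0025 -0.0036 -0.1497] n 3.7
```

Converted, -137 mm / 800 = -0.1713, -128 mm / 800 = -0.16, -0.15 rad / 1.5708 = -0.0955.

>>> arm_command(
  plan=[
    [[0.025, -0.0288, 0, 0, 0, -0.0191, 1], [0.0625, -0.0713, 0, 0, 0, -0.0446, 1], [0.1063, -0.1213, 0, 0, 0, -0.0764, 1], [0.14, -0.16, 0, 0, 0, -0.0955, 1], [0.1513, -0.1713, 0, 0, 0, -0.0955, 1], [0.1513, -0.1713, 0, 0, 0, -0.0955, 1], [0.1513, -0.1713, 0, 0, 0, -0.0955, 1]],
  ],
)

```text
time_s: 11.8
ee_pos: [0.5586, -0.1304, 0.1271]
eef_rot: [-3.141, 0.002, 0.078]
force: [-0.4, -1.1, -1.3]
grip_width: 0.0519
grip_force: 15.0
```

Run:
```python
from h import *
p,d,i=grab('wrist');held(p,d,i,0,60);i['vmax']=235
blobs(p,d,i,.0125,.0175)
cv2.imwrite('pics/w7.png',p)
go(639.5,-6,100,4.8)
```

```text
held nose x 56.5 y range [-26.2  24.8] top z -53.2
 y [-25.8  24.5]
 y [-25.6  23.8]
px [192.  86.] n 12198 rect [642.4  -6.1 135.9  72.5   4.9] z50/98 [15.  16.5] bgr [ 78 124 190]
px [169. 215.] n 1374 rect [507.5  26.4  79.6  47.6 -64.6] z50/98 [15.  16.5] bgr [ 77 116 173]
t 11.85 pos [ 558.5 -130.8  127.4] yaw [-1.7999e+02  7.0000e-02  4.4400e+00] q6 1.2 | shift [  90.4 -118.1   27.3] turn [-0.0002  0.0012 -0.0063] n 3.0
```

plinth_middle at (642.4, -6.1, 4.9°), 135.9 x 72.5, as expected.

Converted, 120 mm / 800 = 0.15, -118 mm / 800 = -0.1475, -0.008 rad / 1.5708 = -0.0051.

>>> arm_command(
  plan=[
    [[0.0188, -0.0238, 0, 0, 0, -0.0051, 1], [0.05, -0.0638, 0, 0, 0, -0.0051, 1], [0.0813, -0.1038, 0.0125, 0, 0, -0.0051, 1], [0.1063, -0.135, 0.0375, 0, 0, -0.0051, 1], [0.1163, -0.1475, 0.075, 0, 0, -0.0051, 1], [0.1163, -0.1475, 0.1125, 0, 0, -0.0051, 1], [0.1163, -0.1475, 0.1375, 0, 0, -0.0051, 1], [0.1163, -0.1475, 0.15, 0, 0, -0.0051, 1], [0.1163, -0.1475, 0.15, 0, 0, -0.0051, 1], [0.1163, -0.1475, 0.15, 0, 0, -0.0051, 1]],
  ],
)

```text
time_s: 12.85
ee_pos: [0.6434, -0.0056, 0.0092]
eef_rot: [3.141, -0.001, 0.086]
force: [-0.1, 0.4, -0.8]
grip_width: 0.052
grip_force: 15.0
```

Run:
```python
from h import *
p,d,i=grab('wrist');W=world(d,i)*1e3
o=ctrl.get_obs();print(o['force'])
R=Ro.from_euler('xyz',o['eef_rot']).as_matrix();T=(W-o['ee_pos']*1e3)@R
m=(abs(T[...,1])<30)&(T[...,0]>15)&(T[...,0]<62)&(T[...,2]<5)&(d>0)&(W[...,2]>20)
print('top pct',np.percentile(W[m][:,2],[50,90,98]),'nose',np.percentile(T[m][:,0],99.7))
m=(abs(T[...,1])<40)&(W[...,2]>10)&(W[...,2]<18)&(T[...,0]>59)&(T[...,0]<90)&(d>0)
print('plinth top',np.median(W[m][:,2]),'x end',np.percentile(T[m][:,0],99),'y',np.percentile(T[m][:,1],[.5,99.5]))
go(642,-6.1,-10,4.9)
```

```text
[-0.25446871  0.71858143 -0.81202497]
top pct [147.58512559 154.6197767  156.97978506] nose 56.03488020370823
plinth top 14.930680506171745 x end 66.64439594007379 y [-34.9394026  35.6206505]
t 12.9 pos [643.6  -5.5   9.5] yaw [ 1.7998e+02 -1.2000e-01  4.9300e+00] q6 1.42 | shift [-1.7  0.5 19.5] turn [ 0.0003 -0.002   0.0006] n 0.4
```

Converted, 15.5 mm / 800 = 0.0194, -1.4 mm / 800 = -0.0018.

>>> arm_command(
  plan=[
    [[-0.0018, 0.0003, 0.0075, 0, 0, 0, 1], [-0.0018, 0.0003, 0.0138, 0, 0, 0, 1], [-0.0018, 0.0003, 0.0163, 0, 0, 0, 1], [-0.0018, 0.0003, 0.0175, 0, 0, 0, 1], [-0.0018, 0.0003, 0.0188, 0, 0, 0, 1], [-0.0018, 0.0003, 0.0194, 0, 0, 0, 1], [-0.0018, 0.0003, 0.0194, 0, 0, 0, 1]],
  ],
)

```text
time_s: 13.6
ee_pos: [0.6416, -0.0052, -0.0076]
eef_rot: [-3.142, -0.0, 0.087]
force: [-0.0, 0.0, -2.1]
grip_width: 0.0512
grip_force: 15.0
```

>>> arm_command(
  plan=[
    [[0, 0, 0.0006, 0, 0, 0, 1], [0, 0, 0.0006, 0, 0, 0, 1]],
  ],
)

```text
time_s: 13.8
ee_pos: [0.6417, -0.0052, -0.008]
eef_rot: [3.142, -0.0, 0.087]
force: [-0.1, 0.2, -0.8]
grip_width: 0.0518
grip_force: 15.0
```

Run:
```python
from h import *
p,d,i=grab('wrist');W=world(d,i)*1e3
o=ctrl.get_obs();print(o['force'],o['ee_pos'])
R=Ro.from_euler('xyz',o['eef_rot']).as_matrix();T=(W-o['ee_pos']*1e3)@R
m=(abs(T[...,1])<15)&(T[...,0]>35)&(T[...,0]<50)&(W[...,2]>25)&(W[...,2]<70)
print('deck z',np.median(W[m][:,2]))
q=np.load('w1.npz')
```

```text
[-0.01823812 -0.66196271 -0.79724012] [ 0.64163849 -0.00522962 -0.00799584]
deck z 39.54095910639954
```

Converted, 0.8 mm / 800 = 0.001, 0.5 mm / 800 = 0.0006.

>>> arm_command(
  plan=[
    [[0, 0, 0.0006, 0, 0, 0, 1], [0, 0, 0.001, 0, 0, 0, 1], [0, 0, 0.001, 0, 0, 0, 1]],
  ],
)

```text
time_s: 14.15
ee_pos: [0.6417, -0.0052, -0.0081]
eef_rot: [3.142, -0.0, 0.087]
force: [-2.8, 0.6, 7.7]
grip_width: 0.0517
grip_force: 15.0
```

Contact at 7.7 N. I release and retreat.

>>> arm_command(
  plan=[
    [[0, 0, -0.0005, 0, 0, 0, 1], [0, 0, -0.0005, 0, 0, 0, 0], [0, 0, -0.0005, 0, 0, 0, -0.2], [0, 0, -0.0005, 0, 0, 0, -0.5], [0, 0, -0.0005, 0, 0, 0, -1], [0, 0, -0.0125, 0, 0, 0, -1], [0, 0, -0.05, 0, 0, 0, -1], [0, 0, -0.1063, 0, 0, 0, -1], [0, 0, -0.1625, 0, 0, 0, -1], [-0.0125, 0, -0.2125, 0, 0, 0, -1], [-0.025, 0, -0.25, 0, 0, 0, -1], [-0.025, 0, -0.25, 0, 0, 0, -1]],
  ],
)

```text
time_s: 15.35
ee_pos: [0.6226, -0.0071, 0.197]
eef_rot: [3.14, -0.008, 0.087]
force: [-0.3, -0.1, 0.1]
grip_width: 0.0943
grip_force: 0.0
```

Run:
```python
from h import *
p,d,i=grab('wrist');i['vmax']=235;cv2.imwrite('pics/w8.png',p)
blobs(p,d,i,.0125,.0175)
print('car');blobs(p,d,i,.0225,.07)
go(646.5,-257,195,24.2)
```

```text
px [ 91. 137.] n 5618 rect [645.5 262.9 110.4  68.8 -28.2] z50/98 [14.9 16.5] bgr [102 159 227]
px [322. 150.] n 2360 rect [642.7  -5.6 134.3  72.3   4.9] z50/98 [15.  16.6] bgr [117 170 230]
car
px [320. 162.] n 4528 rect [641.8  -5.2 112.3  52.3   5.7] z50/98 [39.1 45.6] bgr [207 211 212]
px [537. 174.] n 3274 rect [ 647.4 -256.    85.9   47.3   23.5] z50/98 [41.3 45.4] bgr [201 204 204]
t 15.4 pos [622.2  -7.  194. ] yaw [179.96  -0.25   4.97] q6 1.41 | shift [  2.6 251.2  -0.8] turn [ 0.0014 -0.0043 -0.3357] n 5.0
```

View pics/w8.png

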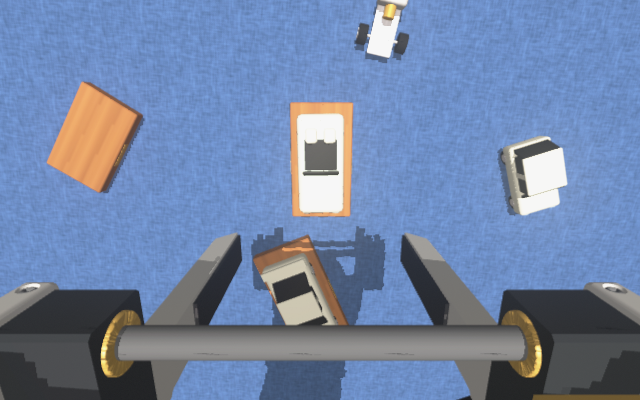

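The roadster at (320,162) is centred on plinth_middle within 1 mm. plinth_short is at (645.5, 262.9, -28.2°). Next is the hatchback.

Converted, 251 mm / 800 = 0.3138, 3 mm / 800 = 0.0038, -0.332 rad / 1.5708 = -0.2114.

>>> arm_command(
  plan=[
    [[0.0038, 0.3138, 0, 0, 0, -0.2114, -1], [0.0038, 0.3138, 0, 0, 0, -0.2114, -1], [0.0038, 0.3138, 0, 0, 0, -0.2114, -1], [0.0038, 0.3138, 0, 0, 0, -0.2114, -1], [0.0038, 0.3138, 0, 0, 0, -0.2114, -1], [0.0038, 0.3138, 0, 0, 0, -0.2114, -1], [0.0038, 0.3138, 0, 0, 0, -0.2114, -1], [0.0038, 0.3138, 0, 0, 0, -0.2114, -1], [0.0038, 0.3138, 0, 0, 0, -0.2114, -1]],
  ],
)

```text
time_s: 16.3
ee_pos: [0.6467, -0.2551, 0.1911]
eef_rot: [-3.141, 0.0, 0.421]
force: [0.2, 0.2, 0.4]
grip_width: 0.0939
grip_force: 0.0
```

Run:
```python
from h import *
p,d,i=grab('wrist');i['vmax']=235
print('car');blobs(p,d,i,.004,.06)
go(647.3,-256,-24,24)
```

```text
car
px [113.  86.] n 9521 rect [642.4  -7.  136.1  72.5   5.2] z50/98 [37.6 45.2] bgr [163 183 202]
px [322. 177.] n 3020 rect [ 647.3 -257.3   87.1   47.3   23.2] z50/98 [42.8 45.4] bgr [219 221 221]
px [ 59. 202.] n 5408 rect [489.2  16.1  88.2  79.   27.4] z50/98 [37.1 54.7] bgr [147 167 188]
t 16.35 pos [ 646.7 -255.2  191.3] yaw [-1.80e+02 -1.00e-02  2.41e+01] q6 0.72 | shift [2.000e-01 1.000e+00 2.153e+02] turn [-0.     -0.0001  0.0017] n 4.3
```

Hatchback at (647.3, -257.3, 23.2°), 87 x 47, height about 43-45, as expected.

Converted, 213.5 mm / 800 = 0.2669, 213 mm / 800 = 0.2663, 0.015 rad / 1.5708 = 0.0095.

>>> arm_command(
  plan=[
    [[0, 0.0025, 0.0625, 0, 0, 0.0095, -1], [0, 0.0025, 0.125, 0, 0, 0.0095, -1], [0, 0.0025, 0.1813, 0, 0, 0.0095, -1], [0, 0.0025, 0.225, 0, 0, 0.0095, -1], [0, 0.0025, 0.25, 0, 0, 0.0095, -1], [0, 0.0025, 0.2613, 0, 0, 0.0095, -1], [0, 0.0025, 0.2663, 0, 0, 0.0095, -1], [0, 0.0025, 0.2669, 0, 0, 0.0095, -1], [0, 0.0025, 0.2669, 0, 0, 0.0095, -1], [0, 0.0025, 0.2669, 0, 0, 0.0095, -0.2]],
  ],
)

```text
time_s: 17.35
ee_pos: [0.6478, -0.2588, -0.0211]
eef_rot: [3.14, -0.001, 0.404]
force: [0.3, 0.1, 0.5]
grip_width: 0.0886
grip_force: 0.0
```

Converted, -150 mm / 800 = -0.1875, -115 mm / 800 = -0.1438.

>>> arm_command(
  plan=[
    [[0, -0.0013, 0.0006, 0, 0, 0, -0.1], [0, -0.0013, 0.0006, 0, 0, 0, 1], [0, -0.0013, 0.0006, 0, 0, 0, 1], [0, -0.0013, 0.0006, 0, 0, 0, 1], [0, -0.0013, 0.0006, 0, 0, 0, 1], [0, -0.0013, 0.0006, 0, 0, 0, 1], [0, -0.0013, -0.01, 0, 0, 0, 1], [0, -0.0013, -0.0438, 0, 0, 0, 1], [0, -0.0013, -0.0938, 0, 0, 0, 1], [0, -0.0013, -0.1438, 0, 0, 0, 1], [0, -0.0013, -0.1875, 0, 0, 0, 1], [0, -0.0013, -0.1875, 0, 0, 0, 1]],
  ],
)

```text
time_s: 18.55
ee_pos: [0.6488, -0.2585, 0.1345]
eef_rot: [3.135, -0.006, 0.404]
force: [0.3, 0.1, -0.5]
grip_width: 0.048
grip_force: 15.0
```

Run:
```python
from h import *
p,d,i=grab('wrist');held(p,d,i,0,72)
go(560,0,130,0)
go(560,150,130,-28.2)
go(645.5,262.9,130,-28.2)
```

```text
held nose x 44.7 y range [-22.2  23.8] top z -71.5
 y [-21.7  23.4]
 y [-21.6  23.1]
t 18.6 pos [ 647.8 -258.1  131. ] yaw [179.78  -0.2   23.14] q6 0.74 | shift [ 2.060e+01 -2.719e+02  1.000e-01] turn [ 0.0031 -0.0042  0.4038] n 5.5
t 18.6 pos [ 647.8 -258.1  131. ] yaw [179.78  -0.2   23.14] q6 0.74 | shift [ 7.960e+01 -4.098e+02 -3.000e-01] turn [ 0.002  -0.0049  0.896 ] n 8.3
t 18.6 pos [ 647.8 -258.1  131. ] yaw [179.78  -0.2   23.14] q6 0.74 | shift [ 2.026e+02 -4.800e+02 -1.000e-01] turn [ 0.002  -0.0049  0.896 ] n 10.4
```

Converted, -410 mm / 800 = -0.5125, -393 mm / 800 = -0.4913, 0.896 rad / 1.5708 = 0.5704.

>>> arm_command(
  plan=[
    [[0.0075, -0.0375, 0, 0, 0, 0.0446, 1], [0.0175, -0.0938, 0, 0, 0, 0.1082, 1], [0.03, -0.1525, 0, 0, 0, 0.1783, 1], [0.0413, -0.2113, 0, 0, 0, 0.2483, 1], [0.0525, -0.27, 0, 0, 0, 0.3183, 1], [0.0638, -0.3288, 0, 0, 0, 0.3883, 1], [0.075, -0.3875, 0, 0, 0, 0.452, 1], [0.0863, -0.4438, 0, 0, 0, 0.5157, 1], [0.0963, -0.4913, 0, 0, 0, 0.5602, 1], [0.1, -0.5125, 0, 0, 0, 0.5704, 1], [0.1, -0.5125, 0, 0, 0, 0.5704, 1], [0.1, -0.5125, 0, 0, 0, 0.5704, 1]],
  ],
)

```text
time_s: 19.8
ee_pos: [0.559, 0.1505, 0.1269]
eef_rot: [3.141, 0.001, -0.491]
force: [-0.3, -0.7, -1.4]
grip_width: 0.0481
grip_force: 15.0
```

Run:
```python
from h import *
p,d,i=grab('wrist');held(p,d,i,0,72);i['vmax']=235
blobs(p,d,i,.0125,.0175)
go(645.5,262.9,130,-28.2)
```

```text
held nose x 43.8 y range [-23.7  22.4] top z -67.9
 y [-23.1  21.7]
 y [-22.9  21.7]
px [424.  64.] n 2554 rect [632.3  -6.6 115.8  72.4   4.9] z50/98 [15.  16.6] bgr [ 71 105 154]
px [177. 164.] n 7740 rect [645.4 262.6 108.3  68.6 -28.1] z50/98 [15.  16.4] bgr [ 75 118 179]
px [472. 183.] n 2825 rect [4.565e+02 1.000e-01 1.625e+02 7.800e+01 2.730e+01] z50/98 [15.  16.5] bgr [ 75 113 166]
t 19.85 pos [559.2 150.  127.1] yaw [ 1.7995e+02  4.0000e-02 -2.8200e+01] q6 2.26 | shift [  22.7 -140.3   -3.1] turn [ 0.0008  0.0007 -0.    ] n 2.8
```

Converted, -140 mm / 800 = -0.175, 118 mm / 800 = 0.1475.

>>> arm_command(
  plan=[
    [[0.005, -0.0313, 0, 0, 0, 0, 1], [0.0125, -0.0813, 0, 0, 0, 0, 1], [0.0213, -0.1375, 0, 0, 0, 0, 1], [0.0263, -0.1688, 0.0188, 0, 0, 0, 1], [0.0275, -0.175, 0.0563, 0, 0, 0, 1], [0.0275, -0.175, 0.1, 0, 0, 0, 1], [0.0275, -0.175, 0.1313, 0, 0, 0, 1], [0.0275, -0.175, 0.1475, 0, 0, 0, 1], [0.0275, -0.175, 0.1525, 0, 0, 0, 1], [0.0275, -0.175, 0.1525, 0, 0, 0, 1], [0.0275, -0.175, 0.1525, 0, 0, 0, 1]],
  ],
)

```text
time_s: 20.95
ee_pos: [0.6458, 0.2638, 0.0073]
eef_rot: [-3.14, -0.002, -0.492]
force: [0.0, -0.6, -0.8]
grip_width: 0.0478
grip_force: 15.0
```

```bash
cat >> h.py <<'E'
def chk(nose):
    p,d,i=grab('wrist');W=world(d,i)*1e3
    o=ctrl.get_obs();print(o['force'].round(1))
    R=Ro.from_euler('xyz',o['eef_rot']).as_matrix();T=(W-o['ee_pos']*1e3)@R
    m=(abs(T[...,1])<30)&(T[...,0]>15)&(T[...,0]<nose+6)&(W[...,2]>20)&(W[...,2]<75)&(d>0)
    print('top z',np.percentile(W[m][:,2],[50,98]),'nose',np.percentile(T[m][:,0],99.7),'y',np.percentile(T[m][:,1],[.5,99.5]))
    m=(abs(T[...,1])<45)&(W[...,2]>10)&(W[...,2]<18)&(T[...,0]>nose+3)&(T[...,0]<90)&(d>0)
    print('plinth x end',np.percentile(T[m][:,0],99),'y',np.percentile(T[m][:,1],[.5,99.5]))
E
python3 -c "
from h import *
chk(43);go(645.4,262.7,-8,-28.2)"
```

```text
[-0.  -0.2 -0.1]
top z [72.28223733 74.88151079] nose 44.27546850828753 y [-23.30829255  22.84794448]
plinth x end 55.22889744478241 y [-32.48992476  34.11842486]
t 21.0 pos [645.7 263.9   7.3] yaw [-1.799e+02 -9.000e-02 -2.821e+01] q6 2.4 | shift [ 0.3  1.2 15.3] turn [-0.0017 -0.0016 -0.0002] n 0.3
```

Converted, 12.7 mm / 800 = 0.0159, 12 mm / 800 = 0.015.

>>> arm_command(
  plan=[
    [[-0.001, 0.0011, 0.0063, 0, 0, 0, 1], [-0.001, 0.0011, 0.0113, 0, 0, 0, 1], [-0.001, 0.0011, 0.0138, 0, 0, 0, 1], [-0.001, 0.0011, 0.015, 0, 0, 0, 1], [-0.001, 0.0011, 0.0159, 0, 0, 0, 1], [-0.001, 0.0011, 0.0159, 0, 0, 0, 1]],
  ],
)

```text
time_s: 21.6
ee_pos: [0.6437, 0.2634, -0.0071]
eef_rot: [3.142, 0.0, -0.492]
force: [0.6, 0.4, 0.0]
grip_width: 0.0478
grip_force: 15.0
```

```bash
python3 -c "
from h import *
chk(43);go(645.4,262.7,-8,-28.2)"
```

```text
[-0.1 -0.3  0.9]
top z [58.44492845 60.8610725 ] nose 44.140901957332936 y [-23.36952428  22.83241709]
plinth x end 56.62954820192653 y [-33.95761779  32.79830879]
t 21.65 pos [643.8 263.4  -7. ] yaw [-180.    -0.   -28.2] q6 2.4 | shift [ 1.8 -0.1  1. ] turn [-0.0001 -0.0001 -0.    ] n 0.0
```

Converted, 0.9 mm / 800 = 0.0011, 0.5 mm / 800 = 0.0006.

>>> arm_command(
  plan=[
    [[0.0004, 0, 0.0006, 0, 0, 0, 1], [0.0004, 0, 0.0011, 0, 0, 0, 1], [0.0004, 0, 0.0011, 0, 0, 0, 1]],
  ],
)

```text
time_s: 21.95
ee_pos: [0.6441, 0.2632, -0.0079]
eef_rot: [-3.141, -0.0, -0.492]
force: [0.3, 0.4, 0.6]
grip_width: 0.048
grip_force: 15.0
```

Converted, 0.7 mm / 800 = 0.0009, 0.4 mm / 800 = 0.0005.

>>> arm_command(
  plan=[
    [[0, 0, 0.0005, 0, 0, 0, 1], [0, 0, 0.0009, 0, 0, 0, 1], [0, 0, 0.0009, 0, 0, 0, 1]],
  ],
)

```text
time_s: 22.25
ee_pos: [0.6441, 0.2633, -0.0079]
eef_rot: [-3.141, -0.0, -0.492]
force: [-3.1, -0.5, 7.0]
grip_width: 0.048
grip_force: 15.0
```

Contact at 7 N. I release and retreat.

Converted, -200 mm / 800 = -0.25, -170 mm / 800 = -0.2125.

>>> arm_command(
  plan=[
    [[0, 0, -0.0005, 0, 0, 0, 1], [0, 0, -0.0005, 0, 0, 0, 0], [0, 0, -0.0005, 0, 0, 0, -0.2], [0, 0, -0.0005, 0, 0, 0, -0.5], [0, 0, -0.0005, 0, 0, 0, -1], [0, 0, -0.0125, 0, 0, 0, -1], [0, 0, -0.05, 0, 0, 0, -1], [0, 0, -0.1063, 0, 0, 0, -1], [0, 0, -0.1625, 0, 0, 0, -1], [-0.0125, 0, -0.2125, 0, 0, 0, -1], [-0.025, 0, -0.25, 0, 0, 0, -1], [-0.025, 0, -0.25, 0, 0, 0, -1]],
  ],
)

```text
time_s: 23.45
ee_pos: [0.6271, 0.2739, 0.1977]
eef_rot: [-3.135, -0.006, -0.491]
force: [-0.6, -0.3, 0.9]
grip_width: 0.0942
grip_force: 0.0
```

Run:
```python
from h import *
p,d,i=grab('wrist');i['vmax']=235;cv2.imwrite('pics/w9.png',p)
blobs(p,d,i,.0125,.0175)
print('car');blobs(p,d,i,.0225,.07)
q=cams.camera('scene')[0];cv2.imwrite('pics/s9.png',q)
```

```text
px [523.  59.] n 2219 rect [642.3  -5.  136.2  72.    5. ] z50/98 [15.  16.8] bgr [ 99 146 203]
px [322. 151.] n 2049 rect [645.3 263.2 109.5  68.  -28.1] z50/98 [14.9 16.6] bgr [119 169 223]
px [552. 182.] n 1969 rect [472.    8.4 127.4  78.   27. ] z50/98 [15.1 16.8] bgr [100 149 209]
car
px [554.  46.] n 6080 rect [641.5  -4.4 113.   52.4   5.7] z50/98 [39.1 45.8] bgr [192 198 200]
px [323. 161.] n 3250 rect [644.7 263.2  86.1  47.9 -27.8] z50/98 [57.8 60.3] bgr [219 222 223]
px [593. 193.] n 5571 rect [459.3   1.4 134.6  58.4  27.2] z50/98 [43.6 55.2] bgr [188 194 196]
```

View pics/s9.png

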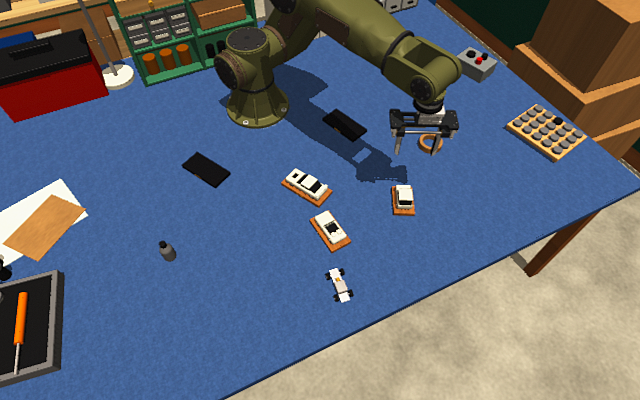

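The scene view shows all three cars upright on their plinths: coupe (306,184), roadster (330,228), hatchback (403,196). Each is within about 1 mm of centre, the bystanders have not moved, and the gripper is clear.

```bash
python3 -c "
from station import ctrl
print(ctrl.hand_in())"
```

```text
the job is handed in; nothing more can be done
None
```

Done and handed in: coupe, roadster and hatchback were set in that order on the long, middle and short plinths, each upright and measured within about 1 mm and 1° of its plinth, at about 24 s on the robot's clock.

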